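# Dip the gear unit with the gauge rod and hold it level for reading

## Task

Swing both half-shut flaps of the carton open well past upright and leave them open, then take the orange-handled gauge rod out of the carton. Push it down the sloping guide tube of the blue gear unit until its brass collar stops on the tube's mouth, keep it there for a moment, and draw it right out again. Finish still holding the rod in the air, level and still, with its red tip over the round black dish, 10 to 30 cm above the bench, and disturb nothing else on the bench.

Things in the scene. Friction and masses are not known exactly. Their poses are not given: they have to be found in the camera images.
- carton: Cardboard carton, fixed: 122 (x) by 198 (y) by 55 mm high, walls and floor 4 mm. Origin: centre of its underside, z up. Flaps hinge on its short ends (lines along x at y = +97 and -97 mm, z = 56 mm). Foam blocks carry the gauge, its axis along y at x = 0, 36 mm up, tip to -y: one at y -45 to -25 mm, one at y 74 to 88 mm, each 50 mm wide; beside the handle's middle (y about 55) it is empty.
- flap_left (a joint): Angle in rad of the flap hinged at the carton's +y end: 0 flat shut, 1.57 upright, grows as it opens outward, stop at 2.3. Stiff 3 mm card, 118 mm wide, reaching 92 mm from its hinge; its stiff crease (0.03 N m) keeps it where it is left. Starts at 0.7 to 1.1: a gap over the carton's middle lets it be pushed open from inside.
- flap_right (a joint): The same for the flap hinged at the carton's -y end.
- flap_left_edge (a point): Middle of the free edge of flap_left.
- flap_right_edge (a point): Middle of the free edge of flap_right.
- gauge: Gauge rod, loose, about 90 g: orange handle 60 mm long, 14 mm wide (y), 20 mm high (z); then a brass collar 30 mm across and 8 mm thick, then a steel rod 8 mm across, 104 mm long, with round red tip. Origin: middle of the handle, on the axis; x along the rod towards the tip. Starts level in the carton, z up.
- gauge_collar (a point): On the gauge's axis at the collar's face towards the tip (38 mm from the gauge's origin): the face that stops on the tube's mouth.
- gauge_tip (a point): The end of the red tip, 142 mm from the gauge's origin.
- gear_unit: Blue gear unit, fixed. Origin on the bench, z up. Foot 130 mm (x) by y -105 to +45 mm; housing 100 mm by y -90 to +30 mm, 84 mm high; shaft stub at 45 mm height out to y = -123 mm, vent plug on top to 91 mm. The guide tube's mouth is at (0, 68, 122) mm in this frame.
- guide_tube: Steel guide tube, fixed on the gear unit; origin at the centre of its mouth, z along its axis out of the mouth (35 degrees above level, towards the gear unit's +y). Bore 13 mm, flared over the last 16 mm to 24 mm at the mouth (32 mm outside); 125 mm deep, so the collar stops before the tip meets anything.
- tube_mouth (a point): Centre of the tube's mouth, in the plane of its rim.
- dish: Loose round black dish, 84 mm across, 14 mm high. Origin: centre of its underside.
- jar_red: Bystander: jar with black lid, 52 mm across, 58 mm high; origin under its centre.
- jar_gold: Bystander: jar with gold lid, 42 mm across, 46 mm high; origin under its centre.
- tape_masking: Bystander: roll of yellow tape lying flat, 76 mm across, 18 mm high; origin under its centre.
- cup_small: Bystander: small dark red cup, 52 mm across, 36 mm high; origin under its centre.
- hake_brush: Bystander: flat brush with wooden handle, 52 x 166 x 10 mm, lying; origin under its centre.
- calculator: Bystander: calculator, 120 x 75 x 15 mm; origin under its centre.
- spray_green: Bystander: green spray can standing, 52 mm across, 170 mm high; origin under its centre.
Things that resemble listed ones, but are neither listed nor needed, are in the scene too. What is shaped like the dish but green or turquoise is not meant.

How it is judged (in metres and radians):
On the way, in this order (a step that is already met when the one before it is completed fails the run):
1. both carton flaps are open past upright while the gauge rod still lies in the carton (value of joint each of flap_left, flap_right above 1.7 rad and z of gauge in the frame of carton below 0.06 m), for 0.2 s.
2. the gauge rod is in the guide tube with its collar stopped on the mouth (z of gauge_collar in the frame of guide_tube below 0.004 m and distance between gauge_collar and tube_mouth below 0.006 m and angle between the x axis of gauge and the z axis of guide_tube, either way round below 0.08 rad), for 0.2 s.
At the end, for the whole second after the job is handed in: Both flaps are still open (over 1.7 rad); the gauge rod is out of the tube, held in the fingers, level within 8 degrees, still (under 0.03 m/s and 0.2 rad/s), its tip within 40 mm of the dish's centre seen from above, tip 0.09 to 0.32 m and handle over 0.09 m above the bench (value of joint each of flap_left, flap_right above 1.7 rad and contact force between the fingers and gauge above 1 N and angle between gauge's own x axis and vertical between 1.4308 and 1.7108 rad and horizontal distance between gauge_tip and dish below 0.04 m and height (world z) of gauge_tip between 0.09 and 0.32 m and height (world z) of gauge above 0.09 m and linear speed of gauge below 0.03 m/s and angular speed of gauge below 0.2 rad/s); the arm keeps its last pose, push and grip.
It fails at once if one of the loose bystanders or the dish is shifted by more than 20 mm (distance of any of dish, jar_red, jar_gold, tape_masking, cup_small, hake_brush, calculator, spray_green from where it was at the start of the episode above 0.02 m).
It also fails if it takes over 72 s, if anything falls off the work surface, if the arm or the gripper's body presses on something with over 40 N, if the wrist force passes 120 N, or if a joint passes its speed limit or range.

## Robot

A 6-joint arm with a two-finger parallel gripper is mounted at the origin on a cart in front of the work surface, level with it; the furniture and walls round the work are solid. World frame = base frame: x ahead of the robot, y to its left, z up, the work surface at z = 0. Lengths are in mm, angles in rad, forces in N, time in s.
With the tool pointing down it reaches from about 225 to 725 mm from the base axis. Payload 3.1 kg.
Tool frame: the origin (TCP) lies midway between the tips of the shut fingers; the grasp point (between the pads) lies robot.tcp_to_grasp behind it (robot.tcp_to_grasp is the distance from the TCP to the grasp point, in mm); z points along the fingers, y is the line along which they close (so a half turn about z gives the same grasp; the last joint's range is limited). The gripper opens to 85 mm and grips with 20 to 120 N. Pads are 22 mm wide; open, the fingers measure 114 mm over their backs; the gripper's body (76 mm by 85 mm) begins 54 mm behind the grasp point. The pads swing forward as they close: fully open they stand 13 mm farther back than shut.
Start: joints at [1.109, 0.048, 0.099, 1.622, 0, 1.443], TCP at [172.016, 496.012, 231.312] pointing down, gripper open.
Joint ranges: [-2.91, 2.91], [-0.99, 1.94], [-1.21, 1.42], [-2.12, 2.29], [-1.49, 1.47], [-3.14, 3.14]. Speed limits (rad/s): [2.79, 2.79, 3.14, 3.14, 3.14, 3.14].

## Interface

Orientations are given as a unit quaternion [w, x, y, z].
In Python, from workcell import readout, optics, workorder, robot gives the robot as it stands.
- The arm moves only by the tool jog_arm, never from a script. Its argument "targets" is text: rows parted by semicolons, each of 6 numbers parted by spaces: the shift along the tool's x, y, z in cm, then the turn, a rotation vector about the tool's x, y, z in degrees. A call has 1 to 20 rows; each row is the pose to reach, as a shift and turn from the pose commanded when the call began, along the tool's axes at that moment; what a row does not reach only later rows make up. A row lasts 1/8 s, in which the tool goes at most 62.5 mm and 10.7 degrees, less where a joint would pass 70% of its speed; a pose out of reach is approached as far as the arm can. A call with a gripper value outside its range is refused whole. "gripper" is the gripper's target within -1 to 1 (fully open at 1, half-way at 0, shut at -1), set as the call begins (left out, the last holds). The fingers move at their own pace and stop on an object; the grip force is fixed at half the most. Time passes only in rows, so rows that repeat a pose let the fingers close. It gives the time, the measured TCP pose, the force, the opening and the grip force at its end, in the units of the state.
- readout.sense(): the state, without advancing time (a new reading comes with each control period).
- optics.get_image(name): name is "side" or "top"; returns (picture, depth): 384x512x3 uint8, red, green, blue; 384x512 float32, mm along the optical axis (not along the pixel's ray), 0 where there is no reading.
- optics.camera_model(name): a dict with "fx", "fy", "cx", "cy" (pixels), "k1" (the pictures are not rectified: a ray, as slopes to the right and down, at radius r is drawn at 1 + k1 r^2 times it, then the intrinsics apply), "view" (4x4, takes a point from world to camera coordinates). Camera axes: x right, y down, z forward; pixel columns grow to the right and rows downward; lengths in mm; the calibration is good to about 2 mm. A picture is of the moment at which its call begins. camera_model takes no time and is no camera call.
- workorder.hand_in(): hands the job in; it is judged then, once.
The state is a dict: "t": time; "qpos": joint angles; "qd": joint speeds; "joint_efforts": joint torques, N m; "tool_pos": TCP position; "ee_rot": TCP orientation; "contact_force": force on the tool from outside, world axes, zero at the start; "ft_torque": the same for the moment, N m; "finger_gap": finger opening in mm; "gripper_force": force on a finger pad.
Only numpy, scipy, OpenCV 4.12 (cv2) and the standard library are available. Lean on these libraries where they do the work, as an engineer would, in place of code of your own. Each camera call takes 0.05 s, during which the arm holds its last target. There are 200 camera calls.

## Working session

There is one attempt and no reset: what is moved stays moved. The work goes in short steps, Python scripts to look and compute and a tool call to move; the robot and the scene stay as the last step left them, time stands still between calls to the robot, and variables do not carry over. Pictures are saved under pics/ and viewed, at most 10 in all, crops included, and the job is handed in when it is done.

Besides the shell and the picture viewer there is one more tool, called after ">>>" by a JSON object that holds its "fn" and its "kwargs". jog_arm: Moves the arm, as the interface text tells. Its arguments: {"type":"object","properties":{"targets":{"type":"string"},"gripper":{"type":"number"}},"required":["targets"]}

```bash
ls; mkdir -p pics; cat > h.py <<'E'
import numpy as np, cv2, pickle
from workcell import readout, optics, workorder, robot
def snap(n,f):
    im,d=optics.get_image(n); cv2.imwrite(f'pics/{f}.png',im[:,:,::-1]); np.savez(f'pics/{f}.npz',im=im,d=d); return im,d
def ray(cm,u,v):
    x=(u-cm['cx'])/cm['fx'];y=(v-cm['cy'])/cm['fy'];a,b=x,y
    for _ in range(20):
        r=a*a+b*b; a,b=x/(1+cm['k1']*r),y/(1+cm['k1']*r)
    return np.stack([a,b,np.ones_like(a)],-1)
def world(n,u,v,d):
    cm=optics.camera_model(n); u=np.asarray(u,float);v=np.asarray(v,float)
    p=ray(cm,u,v)*np.asarray(d,float)[...,None]; V=np.array(cm['view']); return (p-V[:3,3])@V[:3,:3]
def onplane(n,u,v,z):
    cm=optics.camera_model(n);V=np.array(cm['view']);R=V[:3,:3];c=-R.T@V[:3,3]
    r=ray(cm,np.asarray(u,float),np.asarray(v,float))@R
    return c+r*((z-c[2])/r[...,2])[...,None]
def proj(n,P):
    cm=optics.camera_model(n);V=np.array(cm['view']);p=np.atleast_2d(P)@V[:3,:3].T+V[:3,3]
    a=p[:,:2]/p[:,2:];f=1+cm['k1']*(a**2).sum(1,keepdims=True);return a*f*[cm['fx'],cm['fy']]+[cm['cx'],cm['cy']]
E
python3 - <<'E'
from h import *
for n in('top','side'):
    im,d=snap(n,n+'0'); cm=optics.camera_model(n);V=np.array(cm['view']);print(n,cm['fx'],cm['k1'],-V[:3,:3].T@V[:3,3],V[:3,:3].round(2).tolist())
    cv2.imwrite(f'pics/{n}0b.png',cv2.resize(im[:,:,::-1],(800,600),interpolation=cv2.INTER_CUBIC))
print(readout.sense(),robot.tcp_to_grasp)
E
```

```text
pics
top 414.10781451740127 -0.08555881589401786 [ 230.81122241   16.90256867 1662.03875401] [[0.01, -1.0, 0.0], [-0.98, -0.01, -0.22], [0.22, 0.0, -0.98]]
side 439.32338403836025 0.02960742910640804 [ 179.70076204 1412.76480836  728.53857076] [[-0.96, -0.29, 0.03], [-0.14, 0.37, -0.92], [0.26, -0.88, -0.39]]
{'t': 0.1, 'qpos': array([1.10920116e+00, 4.86770677e-02, 9.77267472e-02, 1.62203178e+00,
       1.92338057e-05, 1.44302574e+00]), 'qd': array([-1.49584033e-03, -8.49668056e-04,  1.97871300e-03,  7.82565144e-06,
       -7.98546216e-04,  1.30280026e-03]), 'joint_efforts': array([ 2.58267239e-03, -3.39851797e+01,  3.20935357e+01,  1.58209016e-02,
       -8.26369160e-06, -8.61958739e-06]), 'tool_pos': array([171.75476859, 495.50286456, 230.22013026]), 'ee_rot': array([-3.26616090e-04,  1.66138258e-01,  9.86101863e-01, -1.04298278e-03]), 'contact_force': array([ 0.34447589, -0.22607845, -0.24856381]), 'ft_torque': array([-0.03971796,  0.05535595, -0.01033938]), 'gripper_force': 0.0, 'finger_gap': 85.60529366654235} 18.700000000000003
```

View pics/top0b.png

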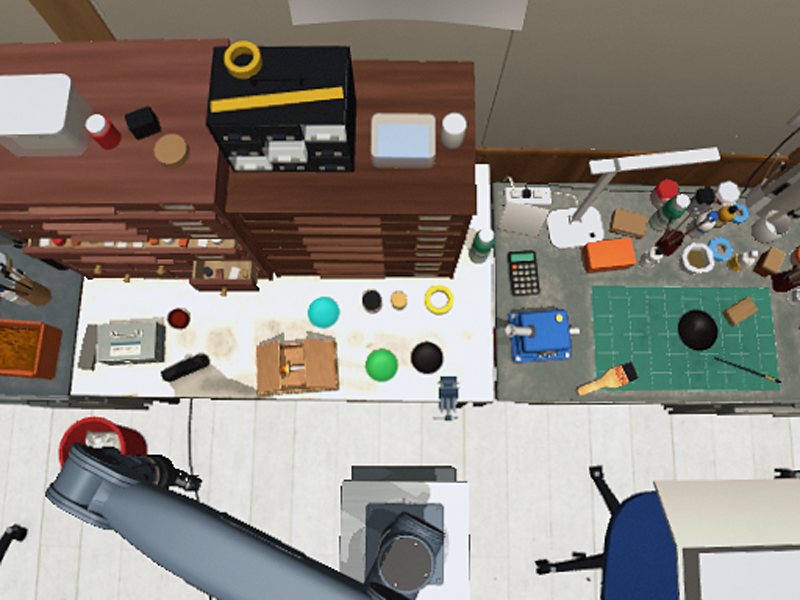

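View pics/side0b.png

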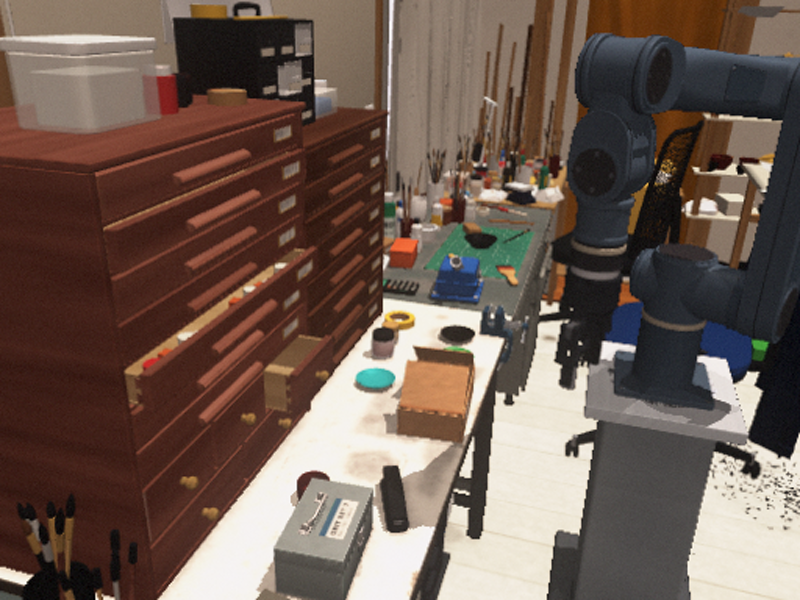

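```bash
python3 - <<'E'
from h import *
im=np.load('pics/top0.npz')['im'];s=np.load('pics/side0.npz')['im']
a=cv2.resize(im[205:260,155:275,::-1],None,fx=6.6,fy=6.6,interpolation=cv2.INTER_CUBIC)[:300]
a=cv2.resize(im[210:255,155:225,::-1],(400,257),interpolation=cv2.INTER_CUBIC)
b=cv2.resize(im[190:235,312:382,::-1],(400,257),interpolation=cv2.INTER_CUBIC)
c=cv2.resize(s[215:285,250:310,::-1],(290,338),interpolation=cv2.INTER_CUBIC)
e=cv2.resize(s[155:200,240:335,::-1],(510,338*0+242),interpolation=cv2.INTER_CUBIC)
e=cv2.copyMakeBorder(e,0,96,0,0,cv2.BORDER_CONSTANT)
o=np.vstack([np.hstack([a,b]),np.hstack([c,e])]);print(o.shape);cv2.imwrite('pics/c1.png',o)
E
```

```text
(595, 800, 3)
```

View pics/c1.png

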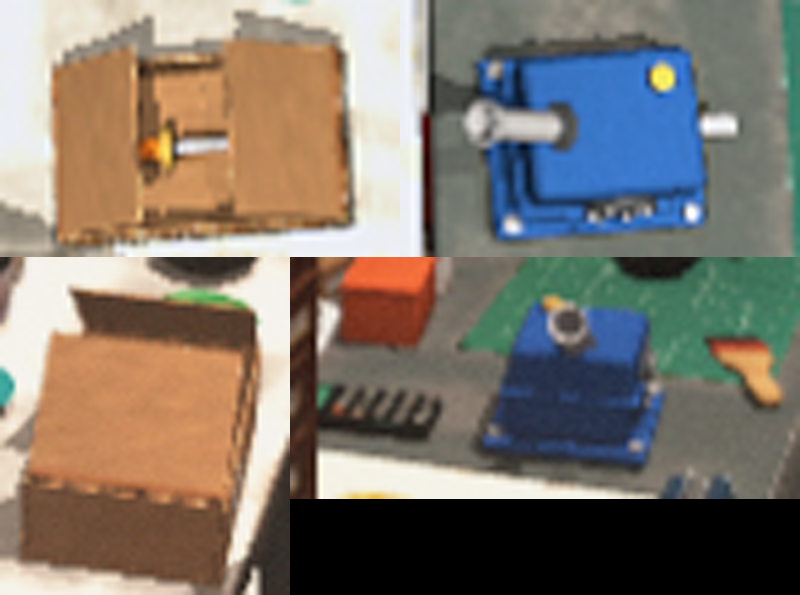

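```bash
cat > m.py <<'E'
from h import *
np.set_printoptions(precision=1,suppress=True)
A=lambda x,y:(155+(x+.5)/5.714-.5,210+(y+.5)/5.714-.5)
B=lambda x,y:(312+(x-400+.5)/5.714-.5,190+(y+.5)/5.714-.5)
E_=lambda x,y:(240+(x-290+.5)/5.37-.5,155+(y-257+.5)/5.37-.5)
c=np.array([onplane('top',*A(*p),56) for p in[(53,65),(58,240),(343,45),(352,222)]]);print('carton corners',c)
l=c[:2].mean(0);r=c[2:].mean(0);d=l-r;print('centre',c.mean(0),'len',np.linalg.norm(d),'yaw deg',np.degrees(np.arctan2(-d[0],d[1])))
def tri(pt,ps):
    L=[]
    for n,p in(('top',pt),('side',ps)):
        a=onplane(n,*p,0.);b=onplane(n,*p,300.);L.append((a,(b-a)/np.linalg.norm(b-a)))
    M=sum(np.eye(3)-np.outer(u,u) for a,u in L);v=sum((np.eye(3)-np.outer(u,u))@a for a,u in L);X=np.linalg.solve(M,v)
    return X,[np.linalg.norm(np.cross(X-a,u)) for a,u in L]
print('mouth',*tri(B(482,122),E_(568,322)))
f=np.array([onplane('top',*B(*p),5) for p in[(480,60),(497,238),(706,222)]]);print('foot',f)
print('housing top',np.array([onplane('top',*B(*p),84) for p in[(519,60),(685,48),(703,190),(532,200)]]),'plug',onplane('top',*B(663,77),91),'shaft end',onplane('top',*B(738,125),45), 'hole',onplane('top',*B(565,127),84))
z=np.load('pics/top0.npz');im,dp=z['im'],z['d']
for n,u,v in[('dish',427,357),('bowl',698,330),('bench2',580,375),('bench1',450,330),('calc',524,270),('brush',625,375),('jar',372,300),('gold',399,299),('tape rim',427,299),('vise',447,380),('can',482,245),('cup',178,318),('greenbowl',381,365),('turq',324,311),('remote',190,365),('toolbox',130,340),('farbox',610,255),('drawerL',225,268),('cabinet edge',350,270),('grey',170,372)]:
    uu,vv=u*.64,v*.64;a,b=int(round(uu)),int(round(vv));print(n,world('top',uu,vv,np.median(dp[b-1:b+2,a-1:a+2])))
E
python3 m.py
```

```text
carton corners [[478.3 377.2  56. ]
 [358.4 367.1  56. ]
 [494.8 177.5  56. ]
 [373.5 167.6  56. ]]
centre [426.3 272.4  56. ] len 200.20907175622781 yaw deg 4.532418901117918
mouth [ 511.6 -249.9  121.1] [np.float64(2.053103073124988), np.float64(2.0531030731250755)]
foot [[ 580.2 -269.5    5. ]
 [ 451.9 -278.4    5. ]
 [ 464.4 -427.9    5. ]]
housing top [[ 563.8 -282.7   84. ]
 [ 573.4 -397.6   84. ]
 [ 475.1 -405.6   84. ]
 [ 467.3 -288.7   84. ]] plug [ 551.5 -379.7   91. ] shaft end [ 527.2 -442.9   45. ] hole [ 517.6 -312.8   84. ]
dish [460.7 -55.1   6.8]
bowl [ 538.1 -774.5    6.2]
bench2 [ 418.8 -453.6   -5.3]
bench1 [ 532.5 -115.     4.2]
calc [ 694.9 -312.3   11.5]
brush [ 417.6 -567.    10.9]
jar [597.9  87.2  58.4]
gold [604.7  18.6  43.4]
tape rim [612.  -54.5  15.6]
vise [ 396.2 -102.2   63. ]
can [ 720.6 -184.3  142.5]
cup [555.1 599.8   8. ]
greenbowl [438.4  62.9   9.2]
turq [577.9 214.1  10.8]
remote [427.5 546.8  41.4]
toolbox [483.4 693.8  78. ]
farbox [ 728.  -533.7   50.1]
drawerL [665.9 457.  103.6]
cabinet edge [664.3 141.9 102. ]
grey [409.2 598.4  37.8]
```

```bash
cat > g.py <<'E'
from h import *
from scipy.spatial.transform import Rotation as Ro
np.set_printoptions(precision=2,suppress=True)
YC,YG=np.radians(4.5),np.radians(4.8)
C=np.array([426.3,272.4,0]);M=np.array([512.5,-249,121.5])
def cart(x,y,z): return C+[x*np.cos(YC)-y*np.sin(YC),x*np.sin(YC)+y*np.cos(YC),z]
def tool(yaw,tilt=0): # tool y along local x; z down; tilt rad: gauge tip dips by tilt
    R0=np.array([[0,1,0],[1,0,0],[0,0,-1.]]) # columns: tool x=+y, tool y=+x, z=down
    return Ro.from_euler('z',yaw)*Ro.from_euler('x',tilt)*Ro.from_matrix(R0)
def cur():
    s=readout.sense();q=s['ee_rot'];return s,s['tool_pos'],Ro.from_quat(np.r_[q[1:],q[0]])
def go(p,R):
    s,P,r=cur(); print('shift cm',r.inv().apply(p-P)/10,'turn deg',np.degrees((r.inv()*R).as_rotvec()))
E
python3 - <<'E'
from g import *
from m import A
for n,ps in(('L',[(137,48),(140,222)]),('R',[(228,40),(232,215)])):
    for z in(120,130,140): 
        p=np.mean([onplane('top',*A(*q),z) for q in ps],0)-C; print(n,z,-p[0]*np.sin(YC)*-1*-1+0, p[0]*-np.sin(YC)+p[1]*np.cos(YC))
p=onplane('top',*A(165,148),51)-C;print('collar local',p[0]*np.cos(YC)+p[1]*np.sin(YC),-p[0]*np.sin(YC)+p[1]*np.cos(YC))
p=onplane('top',*A(205,145),40)-C;print('rod local',p[0]*np.cos(YC)+p[1]*np.sin(YC),-p[0]*np.sin(YC)+p[1]*np.cos(YC))
go(cart(0,0,220),tool(YC)); go(cart(0,0,105),tool(YC))
E
```

```text
carton corners [[478.3 377.2  56. ]
 [358.4 367.1  56. ]
 [494.8 177.5  56. ]
 [373.5 167.6  56. ]]
centre [426.3 272.4  56. ] len 200.20907175622781 yaw deg 4.532418901117918
mouth [ 511.6 -249.9  121.1] [np.float64(2.053103073124988), np.float64(2.0531030731250755)]
foot [[ 580.2 -269.5    5. ]
 [ 451.9 -278.4    5. ]
 [ 464.4 -427.9    5. ]]
housing top [[ 563.8 -282.7   84. ]
 [ 573.4 -397.6   84. ]
 [ 475.1 -405.6   84. ]
 [ 467.3 -288.7   84. ]] plug [ 551.5 -379.7   91. ] shaft end [ 527.2 -442.9   45. ] hole [ 517.6 -312.8   84. ]
dish [460.7 -55.1   6.8]
bowl [ 538.1 -774.5    6.2]
bench2 [ 418.8 -453.6   -5.3]
bench1 [ 532.5 -115.     4.2]
calc [ 694.9 -312.3   11.5]
brush [ 417.6 -567.    10.9]
jar [597.9  87.2  58.4]
gold [604.7  18.6  43.4]
tape rim [612.  -54.5  15.6]
vise [ 396.2 -102.2   63. ]
can [ 720.6 -184.3  142.5]
cup [555.1 599.8   8. ]
greenbowl [438.4  62.9   9.2]
turq [577.9 214.1  10.8]
remote [427.5 546.8  41.4]
toolbox [483.4 693.8  78. ]
farbox [ 728.  -533.7   50.1]
drawerL [665.9 457.  103.6]
cabinet edge [664.3 141.9 102. ]
grey [409.2 598.4  37.8]
L 120 0.24324982270972792 31.519004098372015
L 130 0.3411372645975261 29.762297603822816
L 140 0.4390247064853242 28.005591109273556
R 120 -0.2109803642509374 -28.824884785694906
R 130 -0.11014727533722105 -30.19026590838127
R 140 -0.009314186423509145 -31.555647031067608
collar local -1.5970995244252266 25.676368608173643
rod local 0.15168786134391762 -0.21465183640716162
shift cm [-31.4 -12.7   1. ] turn deg [-0.1  0.1 66.4]
shift cm [-31.4 -12.7  12.5] turn deg [-0.1  0.1 66.4]
```

>>> {"fn": "jog_arm", "kwargs": {"targets": "-31.4 -12.7 1 0 0 66.4;-31.4 -12.7 1 0 0 66.4;-31.4 -12.7 1 0 0 66.4;-31.4 -12.7 1 0 0 66.4;-31.4 -12.7 1 0 0 66.4;-31.4 -12.7 1 0 0 66.4;-31.4 -12.7 1 0 0 66.4;-31.4 -12.7 1 0 0 66.4;-31.4 -12.7 1 0 0 66.4;-31.4 -12.7 1 0 0 66.4", "gripper": -1}}

```text
t: 1.35
tool_pos: [426.4, 274.0, 221.5]
ee_rot: [-0.0, 0.678, 0.735, 0.0]
contact_force: [-0.6, -0.1, 0.5]
finger_gap: -0.1
gripper_force: 0.0
```

```bash
python3 - <<'E'
from g import *
s,P,r=cur();print(s['t'],s['qpos'],s['finger_gap'])
go(cart(0,0,220),tool(YC)); go(cart(0,0,105),tool(YC))
im,d=snap('side','s1');o=cv2.resize(im[180:310,230:350,::-1],(540,585),interpolation=cv2.INTER_CUBIC);cv2.imwrite('pics/s1b.png',o)
E
```

```text
1.35 [ 0.44 -0.    0.03  1.6   0.    1.93] -0.13586238274888754
shift cm [-0.16 -0.02  0.15] turn deg [ 0.01 -0.01  0.12]
shift cm [-0.16 -0.02 11.65] turn deg [ 0.01 -0.01  0.12]
```

>>> {"fn": "jog_arm", "kwargs": {"targets": "0 0 6 0 0 0;0 0 11.6 0 0 0;0 0 11.6 0 0 0;2 0 11.6 0 0 0;4 0 11.6 0 0 0;6 0 11.6 0 0 0;8 0 11.6 0 0 0;10 0 11.6 0 0 0;11.7 0 11.6 0 0 0;11.7 0 11.6 0 0 0;11.7 0 11.6 0 0 0"}}

```text
t: 2.78
tool_pos: [417.5, 389.5, 104.7]
ee_rot: [-0.0, 0.679, 0.734, -0.001]
contact_force: [0.5, 0.2, 0.0]
finger_gap: -0.2
gripper_force: 0.0
```

```bash
python3 - <<'E'
from g import *
im,d=snap('side','s2');o=cv2.resize(im[190:310,230:350,::-1],(400,400),interpolation=cv2.INTER_CUBIC)
i2,d=snap('top','t2');p=cv2.resize(i2[190:270,140:220,::-1],(400,400),interpolation=cv2.INTER_CUBIC);cv2.imwrite('pics/c2.png',np.hstack([o,p]))
s,P,r=cur();print(s['t'],s['qpos'])
E
```

```text
2.875 [ 0.63  0.18 -0.01  1.38 -0.    2.13]
```

View pics/c2.png

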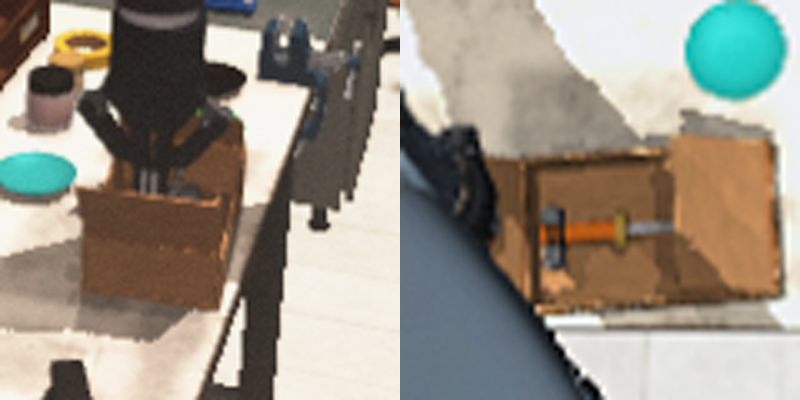

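>>> {"fn": "jog_arm", "kwargs": {"targets": "-6 0 0 0 0 0;-12 0 0 0 0 0;-14 0 0 0 0 0;-16 0 0 0 0 0;-18 0 0 0 0 0;-20 0 0 0 0 0;-22 0 0 0 0 0;-23.5 0 0 0 0 0;-23.5 0 0 0 0 0;-23.5 0 0 0 0 0;-20 0 0 0 0 0;-14 0 -5 0 0 0;-8 0 -9 0 0 0;-6.5 0 -9 0 0 0;-6.5 0 -9 0 0 0;-6.5 0 -9 0 0 0"}}

```text
t: 4.88
tool_pos: [422.5, 324.9, 194.4]
ee_rot: [-0.0, 0.679, 0.734, -0.001]
contact_force: [0.6, -0.3, -0.4]
finger_gap: 0.3
gripper_force: 0.0
```

```bash
python3 - <<'E'
from g import *
q=lambda x,y:(140+(x-400+.5)/5-.5,190+(y+.5)/5-.5)
loc=lambda p:np.array([[np.cos(YC),np.sin(YC),0],[-np.sin(YC),np.cos(YC),0],[0,0,1]])@(p-C)
print('collar',loc(onplane('top',*q(621,230),44)),'handle',loc(onplane('top',*q(590,232),46)),loc(onplane('top',*q(660,228),40)))
print('rims',*[loc(onplane('top',*q(*p),55)) for p in[(665,150),(527,160),(540,310),(778,296)]])
go(cart(0,55,150),tool(YC)); go(cart(0,55,20),tool(YC))
im,d=snap('side','s3');o=cv2.resize(im[190:310,230:350,::-1],(400,400),interpolation=cv2.INTER_CUBIC)
i2,d=snap('top','t3');p=cv2.resize(i2[200:260,150:210,::-1],(400,400),interpolation=cv2.INTER_CUBIC);cv2.imwrite('pics/c3.png',np.hstack([o,p]))
s,P,r=cur();print(s['t'],s['qpos'])
E
```

```text
collar [-1.19 25.52 44.  ] handle [-1.47 49.65 46.  ] [-1.07 -4.66 40.  ]
rims [ 58.23 -12.97  55.  ] [57.39 96.19 55.  ] [-60.89  88.78  55.  ] [-61.86 -96.32  55.  ]
shift cm [ 0.24 -0.02  4.44] turn deg [-0.08  0.07  0.03]
shift cm [ 0.26 -0.01 17.44] turn deg [-0.08  0.07  0.03]
4.975 [ 0.53  0.06  0.04  1.55 -0.    2.02]
```

View pics/c3.png

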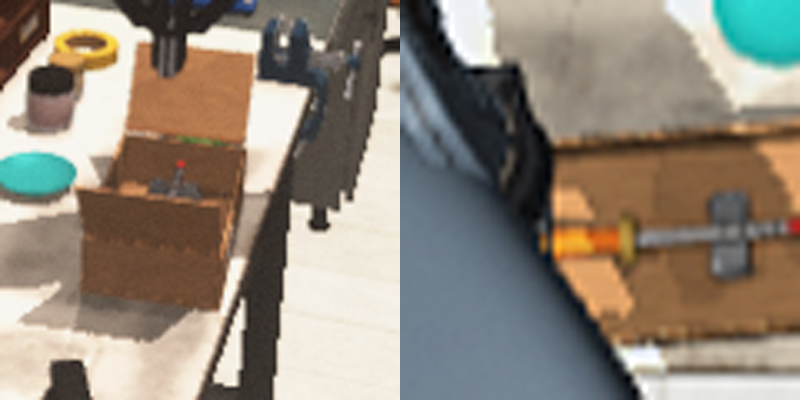

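```bash
python3 - <<'E'
from g import *
d=np.load('pics/s3.npz')['d']
L=np.array([[np.cos(YC),np.sin(YC),0],[-np.sin(YC),np.cos(YC),0],[0,0,1]])
for n,(x0,x1,y0,y1) in{'R':(195,240,55,125),'L':(90,205,200,225)}.items():
    u,v=np.meshgrid(np.arange(int(230+x0/3.333),int(230+x1/3.333)),np.arange(int(190+y0/3.333),int(190+y1/3.333)))
    p=(world('side',u.ravel(),v.ravel(),d[v,u].ravel())-C)@L.T
    k=np.polyfit(p[:,2],p[:,1],1);print(n,p.min(0),p.max(0),'slope dy/dz',k[0],'lean',np.arctan(k[0]),'y@56',np.polyval(k,56))
E
```

```text
R [-156.37 -151.63   68.06] [   0.11 1156.2   728.54] slope dy/dz 1.7944241623972697 lean 1.0623796468714093 y@56 -200.06973546946912
L [-156.37  -67.15    4.23] [  45.68 1156.2   728.54] slope dy/dz 1.5878243848278137 lean 1.008758089891794 y@56 53.21324220904167
```

```bash
python3 - <<'E'
from g import *
d=np.load('pics/s3.npz')['d']
L=np.array([[np.cos(YC),np.sin(YC),0],[-np.sin(YC),np.cos(YC),0],[0,0,1]])
for n,(x0,x1,y0,y1) in{'R':(195,240,55,125),'L':(90,205,200,232)}.items():
    u,v=np.meshgrid(np.arange(int(230+x0/3.333),int(230+x1/3.333)),np.arange(int(190+y0/3.333),int(190+y1/3.333)))
    u,v=u[d[v,u]>0],v[d[v,u]>0];p=(world('side',u,v,d[v,u])-C)@L.T
    m=abs(p[:,1])>85;p=p[m&(p[:,2]>62)];print(n,len(p))
    for a in range(60,150,12):
        k=p[(p[:,2]>=a)&(p[:,2]<a+12)]
        if len(k):print(a,len(k),np.median(k,0))
E
```

```text
R 292
60 7 [ -15.33 -104.82   71.26]
72 64 [ -27.43 -110.12   77.64]
84 58 [ -29.2  -118.5    89.99]
96 67 [ -23.74 -126.93  101.62]
108 65 [ -24.74 -136.91  114.98]
120 31 [ -24.09 -143.07  122.61]
L 302
60 1 [ 47.28 113.01  71.02]
72 26 [ 28.95 120.26  80.11]
84 64 [  8.23 126.77  90.7 ]
96 80 [ -4.83 133.84 101.54]
108 72 [ -4.13 141.94 113.65]
120 56 [-22.78 148.68 124.21]
132 3 [-27.36 154.98 132.19]
```

>>> {"fn": "jog_arm", "kwargs": {"targets": "0.35 -0.1 6 0 0 0;0.35 -0.1 11 0 0 0;0.35 -0.1 14 0 0 0;0.35 -0.1 16 0 0 0;0.35 -0.1 17.4 0 0 0;0.35 -0.1 17.4 0 0 0;0.35 -0.1 17.4 0 0 0;0.35 -0.1 17.4 0 0 0", "gripper": 0}}

```text
t: 5.98
tool_pos: [422.8, 328.9, 22.7]
ee_rot: [0.0, 0.679, 0.734, 0.001]
contact_force: [-0.2, 0.7, 0.1]
finger_gap: 42.7
gripper_force: 0.0
```

>>> {"fn": "jog_arm", "kwargs": {"targets": "0 0 0 0 0 0;0 0 0 0 0 0;0 0 0 0 0 0;0 0 0 0 0 0;0 0 0 0 0 0;0 0 0 0 0 0", "gripper": -1}}

```text
t: 6.72
tool_pos: [422.3, 328.8, 22.1]
ee_rot: [0.0, 0.679, 0.734, 0.001]
contact_force: [-0.9, 0.8, 6.1]
finger_gap: 12.4
gripper_force: 60.1
```

>>> {"fn": "jog_arm", "kwargs": {"targets": "0 0 -2 0 0 0;0 0 -4 0 0 0;0 0 -9 0 0 0;0 0 -15 0 0 0;0 0 -20 0 0 0;0 0 -24 0 0 0;0 0 -24 0 0 0;0 0 -24 0 0 0"}}

```text
t: 7.72
tool_pos: [421.3, 328.1, 259.6]
ee_rot: [-0.0, 0.679, 0.734, -0.001]
contact_force: [0.5, -0.8, -1.0]
finger_gap: 12.7
gripper_force: 59.4
```

```bash
cat >> g.py <<'E'
T35=np.radians(35)
AX=np.array([-np.sin(YG)*np.cos(T35),np.cos(YG)*np.cos(T35),np.sin(T35)])
O=np.array([2.5,0,-14.])  # gauge origin in tool frame
def tcp_for(d,tilt=T35,m=None): # collar face d mm out of mouth
    R=tool(YG,tilt); return (M if m is None else m)+AX*(38+d)-R.apply(O),R
E
python3 - <<'E'
from g import *
s,P,r=cur();print(s['t'],P,s['contact_force'],s['finger_gap'],s['gripper_force'])
im,d=snap('side','s4');o=cv2.resize(im[140:260,230:350,::-1],(400,400),interpolation=cv2.INTER_CUBIC)
i2,d=snap('top','t4');p=cv2.resize(i2[190:260,140:240,::-1],(400,280),interpolation=cv2.INTER_CUBIC);p=cv2.copyMakeBorder(p,0,120,0,0,cv2.BORDER_CONSTANT);cv2.imwrite('pics/c4.png',np.hstack([o,p]))
for x in(0,38,142): 
    g=P+r.apply(O-[x,0,0]); print(x,g,'top',proj('top',g),'side',proj('side',g))
p,R=tcp_for(150);print(p);go(p,R)
E
```

```text
7.725 [421.3  328.12 259.61] [ 0.51 -0.78 -0.96] 12.720949527086871 59.410534501075745
0 [421.14 330.63 273.61] top [[162.82 227.84]] side [[280.46 186.05]]
38 [424.1  292.75 273.65] top [[173.95 227.13]] side [[282.64 181.04]]
142 [432.22 189.07 273.78] top [[204.54 225.16]] side [[288.05 168.65]]
[499.11 -89.58 216.43]
shift cm [-42.22   4.57   4.29] turn deg [-0.14 35.12 -0.39]
```

View pics/c4.png

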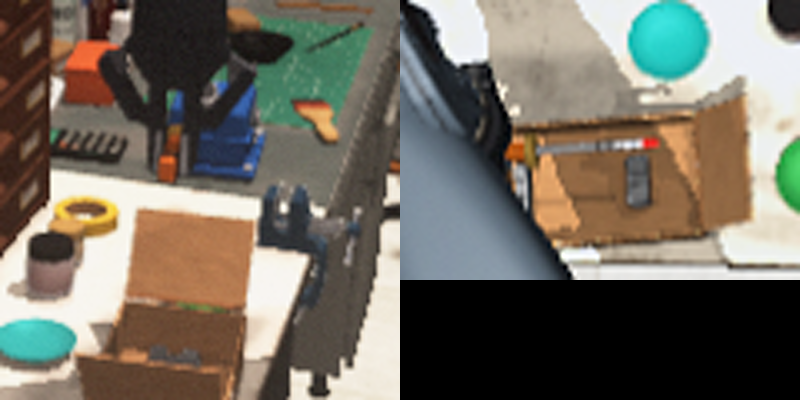

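>>> {"fn": "jog_arm", "kwargs": {"targets": "-42.2 4.6 4.3 -0.1 35.1 -0.4;-42.2 4.6 4.3 -0.1 35.1 -0.4;-42.2 4.6 4.3 -0.1 35.1 -0.4;-42.2 4.6 4.3 -0.1 35.1 -0.4;-42.2 4.6 4.3 -0.1 35.1 -0.4;-42.2 4.6 4.3 -0.1 35.1 -0.4;-42.2 4.6 4.3 -0.1 35.1 -0.4;-42.2 4.6 4.3 -0.1 35.1 -0.4;-42.2 4.6 4.3 -0.1 35.1 -0.4;-42.2 4.6 4.3 -0.1 35.1 -0.4;-42.2 4.6 4.3 -0.1 35.1 -0.4;-42.2 4.6 4.3 -0.1 35.1 -0.4"}}

```text
t: 9.32
tool_pos: [500.5, -87.9, 218.9]
ee_rot: [-0.22, 0.644, 0.703, 0.205]
contact_force: [-0.3, -0.1, -1.1]
finger_gap: 12.8
gripper_force: 59.5
```

```bash
python3 - <<'E'
from g import *
s,P,r=cur();print(s['t'],P,s['qpos'],s['contact_force'],s['finger_gap'],s['gripper_force'])
im,d=snap('side','s5');o=cv2.resize(im[110:200,240:330,::-1],(400,400),interpolation=cv2.INTER_CUBIC)
i2,d=snap('top','t5');p=cv2.resize(i2[180:240,285:345,::-1],(400,400),interpolation=cv2.INTER_CUBIC);cv2.imwrite('pics/c5.png',np.hstack([o,p]))
q=lambda n,g:(proj(n,g)-([240,110] if n=='side' else [285,180])+.5)*(400/90 if n=='side' else 400/60)+([0,0] if n=='side' else [400,0])
for x in(0,38,142): 
    g=P+r.apply(O-[x,0,0]); print(x,g,'top',q('top',g),'side',q('side',g))
print('mouth',q('top',M),q('side',M))
p,R=tcp_for(150);go(p,R)
E
```

```text
9.325 [500.48 -87.88 218.86] [-0.6   0.31  0.24  1.91  0.46  0.79] [-0.3  -0.07 -1.15] 12.761501391761096 59.51909422874451
0 [500.93 -93.86 231.76] top [[417.47 192.84]] side [[207.81 189.29]]
38 [ 503.69 -124.84  209.93] top [[472.15 195.92]] side [[211.52 202.97]]
142 [ 511.23 -209.64  150.19] top [[613.57 203.87]] side [[220.88 237.48]]
mouth [[675.18 211.51]] [[227.18 253.47]]
shift cm [-0.23 -0.15  0.11] turn deg [ 0.16 -0.07  0.2 ]
```

View pics/c5.png

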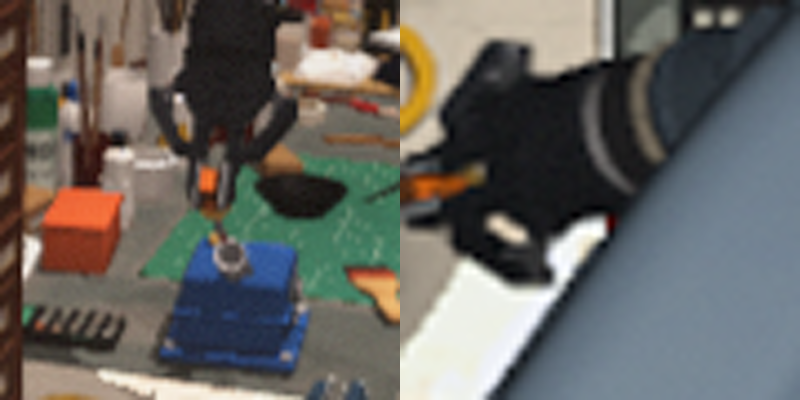

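>>> {"fn": "jog_arm", "kwargs": {"targets": "-1.5 -0.15 0.1 0.2 -0.1 0.2;-3 -0.15 0.1 0.2 -0.1 0.2;-4.2 -0.15 0.1 0.2 -0.1 0.2;-5.2 -0.15 0.1 0.2 -0.1 0.2;-5.2 -0.15 0.1 0.2 -0.1 0.2;-5.2 -0.15 0.1 0.2 -0.1 0.2"}}

```text
t: 10.18
tool_pos: [502.7, -130.6, 187.8]
ee_rot: [-0.222, 0.646, 0.702, 0.203]
contact_force: [-0.4, -1.0, -0.7]
finger_gap: 13.0
gripper_force: 59.5
```

```bash
python3 - <<'E'
from g import *
s,P,r=cur();print(s['t'],P,s['contact_force'],s['ft_torque'])
im,d=snap('side','s6');o=cv2.resize(im[140:180,270:310,::-1],(600,600),interpolation=cv2.INTER_CUBIC);cv2.imwrite('pics/c6.png',o)
q=lambda n,g:(proj(n,g)-[270,140]+.5)*15
for x in(0,38,90,142): 
    g=P+r.apply(O-[x,0,0]); print(x,g,'side',q('side',g))
print('mouth',q('side',M))
p,R=tcp_for(100);go(p,R);p,R=tcp_for(0);go(p,R)
E
```

```text
10.175 [ 502.71 -130.6   187.77] [-0.44 -0.96 -0.73] [-0.64 -0.1  -0.06]
0 [ 503.22 -136.57  200.67] side [[274.11 256.44]]
38 [ 505.78 -167.58  178.87] side [[286.54 299.75]]
90 [ 509.29 -210.03  149.03] side [[302.71 356.07]]
142 [ 512.79 -252.47  119.19] side [[317.97 409.24]]
mouth [[316.75 405.45]]
shift cm [ 0.   -0.02  0.02] turn deg [-0.03  0.   -0.05]
shift cm [-10.    -0.01   0.02] turn deg [-0.03  0.   -0.05]
```

View pics/c6.png

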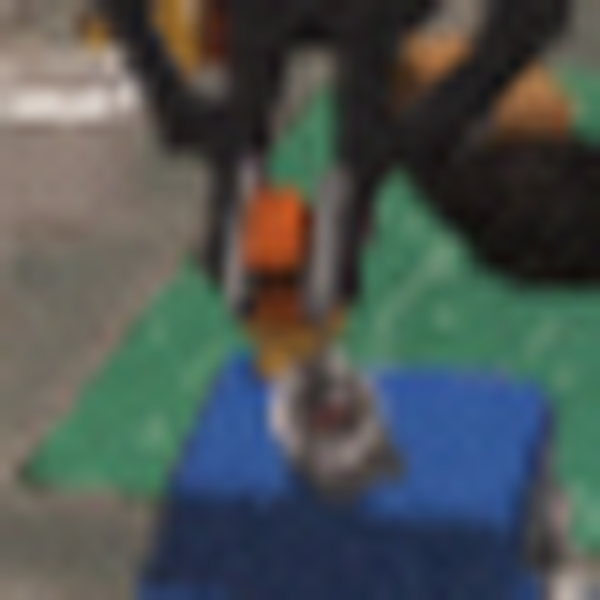

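>>> {"fn": "jog_arm", "kwargs": {"targets": "-1 0 0 0 0 0;-2 0 0 0 0 0;-3 0 0 0 0 0;-4 0 0 0 0 0;-5 0 0 0 0 0;-5 0 0 0 0 0;-5 0 0 0 0 0"}}

```text
t: 11.1
tool_pos: [506.1, -171.4, 159.0]
ee_rot: [-0.222, 0.646, 0.702, 0.203]
contact_force: [0.0, 0.7, -0.9]
finger_gap: 12.9
gripper_force: 59.5
```

```bash
cat > st.py <<'E'
from g import *
s,P,r=cur();print(s['t'],'F tool',r.inv().apply(s['contact_force']),'T tool',r.inv().apply(s['ft_torque']),s['finger_gap'])
p,R=tcp_for(0);go(p,R)
E
python3 st.py
```

```text
11.1 F tool [0.03 0.08 1.1 ] T tool [-0.01 -0.71  0.04] 12.926071236398025
shift cm [-4.98 -0.    0.01] turn deg [-0.04 -0.02 -0.07]
```

>>> {"fn": "jog_arm", "kwargs": {"targets": "-1 0 0 0 0 0;-2 0 0 0 0 0;-3 0 0 0 0 0;-3.8 0 0 0 0 0;-4.3 0 0 0 0 0;-4.3 0 0 0 0 0;-4.3 0 0 0 0 0"}}

```text
t: 11.98
tool_pos: [509.0, -206.5, 134.5]
ee_rot: [-0.222, 0.646, 0.702, 0.203]
contact_force: [-0.0, 0.4, -0.0]
finger_gap: 12.5
gripper_force: 59.5
```

```bash
python3 st.py
```

```text
11.975 F tool [0.31 0.03 0.23] T tool [ 0.02 -0.6  -0.  ] 12.54841512829689
shift cm [-0.69 -0.01  0.01] turn deg [-0.03 -0.   -0.06]
```

Creep until the axial force rises.

>>> {"fn": "jog_arm", "kwargs": {"targets": "-0.2 0 0 0 0 0;-0.4 0 0 0 0 0;-0.6 0 0 0 0 0;-0.6 0 0 0 0 0;-0.6 0 0 0 0 0"}}

```text
t: 12.6
tool_pos: [509.3, -211.5, 130.8]
ee_rot: [-0.222, 0.646, 0.702, 0.203]
contact_force: [-0.1, 0.5, -0.7]
finger_gap: 12.9
gripper_force: 59.5
```

```bash
python3 st.py
```

```text
12.6 F tool [ 0.01 -0.04  0.89] T tool [-0.01 -0.64  0.01] 12.866272741077326
shift cm [-0.07  0.    0.  ] turn deg [-0.04 -0.01 -0.06]
```

>>> {"fn": "jog_arm", "kwargs": {"targets": "-0.1 0 0 0 0 0;-0.2 0 0 0 0 0;-0.3 0 0 0 0 0;-0.4 0 0 0 0 0;-0.4 0 0 0 0 0"}}

```text
t: 13.22
tool_pos: [509.5, -212.7, 130.0]
ee_rot: [-0.223, 0.646, 0.701, 0.205]
contact_force: [-0.5, 5.3, 4.3]
finger_gap: 13.0
gripper_force: 59.6
```

```bash
python3 st.py
```

```text
13.225 F tool [ 6.82 -0.11 -0.44] T tool [0.09 0.92 0.05] 13.021510979485303
shift cm [ 0.08 -0.01  0.01] turn deg [-0.04 -0.24 -0.09]
```

>>> {"fn": "jog_arm", "kwargs": {"targets": "-0.15 0 0 0 0 0;-0.3 0 0 0 0 0;-0.3 0 0 0 0 0;-0.3 0 0 0 0 0;-0.3 0 0 0 0 0;-0.3 0 0 0 0 0;-0.3 0 0 0 0 0;-0.3 0 0 0 0 0"}}

```text
t: 14.22
tool_pos: [509.6, -212.8, 130.1]
ee_rot: [-0.225, 0.645, 0.7, 0.206]
contact_force: [-3.1, 11.4, 9.3]
finger_gap: 12.5
gripper_force: 59.7
```

```bash
python3 st.py; python3 - <<'E'
from h import *
im,d=snap('side','s7');o=cv2.resize(im[140:180,270:310,::-1],(400,400),interpolation=cv2.INTER_CUBIC)
im,d=snap('top','t7');p=cv2.resize(im[180:240,285:345,::-1],(400,400),interpolation=cv2.INTER_CUBIC);cv2.imwrite('pics/c7.png',np.hstack([o,p]))
E
```

```text
14.225 F tool [14.83 -2.18 -0.84] T tool [0.25 2.22 0.05] 12.507169001552832
shift cm [ 0.08 -0.01  0.02] turn deg [-0.05 -0.51 -0.11]
```

View pics/c7.png

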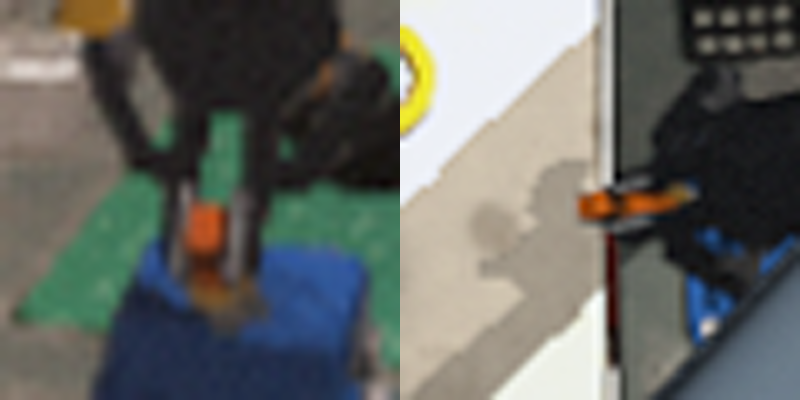

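>>> {"fn": "jog_arm", "kwargs": {"targets": "0.7 0 0 0 0 0;1.5 0 0 0 0 0;3 0 0 0 0 0;5 0 0 0 0 0;7.5 0 0 0 0 0;10 0 0 0 0 0;12.5 0 0 0 0 0;15 0 0 0 0 0;16 0 0 0 0 0;16 0 0 0 0 0;16 0 0 0 0 0"}}

```text
t: 15.7
tool_pos: [498.9, -87.0, 217.9]
ee_rot: [-0.222, 0.646, 0.702, 0.203]
contact_force: [-0.0, 0.5, -0.1]
finger_gap: 12.9
gripper_force: 59.4
```

```bash
cat > fin.py <<'E'
from g import *
z=np.load('pics/top0.npz')['im'][215:242,258:290].astype(int)
v,u=np.nonzero(z.max(2)<60);u=u+258.;v=v+215.;print(len(u),(u.min()+u.max())/2,(v.min()+v.max())/2,u.mean(),v.mean())
D=onplane('top',u.mean(),v.mean(),10.);print('dish',D)
s,P,r=cur();print(s['t'],P,s['finger_gap'],r.inv().apply(s['contact_force']))
R=tool(YG); t=D.copy();t[2]=200
g=t-R.apply([-142,0,0]);p=g-R.apply(O);print('tcp',p);go(p,R)
E
python3 fin.py
```

```text
299 272.5 228.5 272.81939799331104 228.74247491638795
dish [459.19 -53.13  10.  ]
15.7 [498.95 -87.   217.85] 12.871151091936685 [0.38 0.01 0.35]
tcp [447.52  85.88 186.  ]
shift cm [12.63 -3.69 12.74] turn deg [ -0.09 -35.    -0.08]
```

>>> {"fn": "jog_arm", "kwargs": {"targets": "12.6 -3.7 12.7 -0.1 -35 -0.1;12.6 -3.7 12.7 -0.1 -35 -0.1;12.6 -3.7 12.7 -0.1 -35 -0.1;12.6 -3.7 12.7 -0.1 -35 -0.1;12.6 -3.7 12.7 -0.1 -35 -0.1;12.6 -3.7 12.7 -0.1 -35 -0.1;12.6 -3.7 12.7 -0.1 -35 -0.1;12.6 -3.7 12.7 -0.1 -35 -0.1;12.6 -3.7 12.7 -0.1 -35 -0.1;12.6 -3.7 12.7 -0.1 -35 -0.1;12.6 -3.7 12.7 -0.1 -35 -0.1"}}

```text
t: 17.08
tool_pos: [447.5, 85.7, 186.9]
ee_rot: [0.0, 0.677, 0.736, 0.0]
contact_force: [-0.3, -0.2, -0.7]
finger_gap: 13.2
gripper_force: 59.4
```

```bash
python3 fin.py; python3 - <<'E'
from h import *
im,d=snap('side','s8');o=cv2.resize(im[130:280,220:370,::-1],(400,400),interpolation=cv2.INTER_CUBIC)
im,d=snap('top','t8');p=cv2.resize(im[180:280,200:300,::-1],(400,400),interpolation=cv2.INTER_CUBIC);cv2.imwrite('pics/c8.png',np.hstack([o,p]))
E
```

```text
299 272.5 228.5 272.81939799331104 228.74247491638795
dish [459.19 -53.13  10.  ]
17.075 [447.52  85.7  186.89] 13.199006662987136 [-0.2  -0.34  0.66]
tcp [447.52  85.88 186.  ]
shift cm [0.02 0.   0.09] turn deg [ 0.06 -0.    0.02]
```

View pics/c8.png

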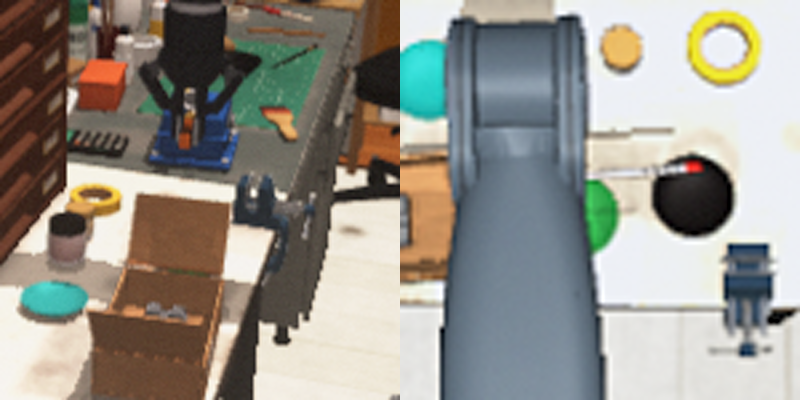

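>>> {"fn": "jog_arm", "kwargs": {"targets": "0 0 0 0 0 0;0 0 0 0 0 0;0 0 0 0 0 0;0 0 0 0 0 0"}}

```text
t: 17.68
tool_pos: [447.5, 85.8, 186.9]
ee_rot: [0.0, 0.677, 0.736, 0.0]
contact_force: [0.8, -0.2, -0.8]
finger_gap: 12.9
gripper_force: 59.4
```

```bash
python3 -c "
from workcell import workorder
print(workorder.hand_in())"
```

```text
the job is handed in; nothing more can be done
None
```

I handed the job in at about 17.7 s with every step carried out: both flaps open to about 2.2 rad, the collar seated on the tube's mouth with about 15 N for over half a second, and the rod drawn out and held level with its tip about 20 cm above the black dish; no verdict came back.

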